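# Lock the cutter chest with its quarter-turn fastener

### The arm

A 6-joint arm with a two-finger parallel gripper is mounted at the origin on the work surface. World frame = base frame: x ahead of the robot, y to its left, z up, the work surface at z = 0. Lengths are in mm, angles in rad, forces in N, time in s.
With the tool pointing down it reaches from about 400 to 925 mm from the base axis. Payload 12.5 kg.
Tool frame: the origin (TCP) lies midway between the tips of the shut fingers; the grasp point (between the pads) lies 19 mm behind it (env.grip_depth is the distance from the TCP to the grasp point, in mm); z points along the fingers, y is the line along which they close (so a half turn about z gives the same grasp; the last joint's range is limited). The gripper opens to 95 mm and grips with 3 to 60 N. Pads are 20 mm wide; open, the fingers measure 119 mm over their backs; the gripper's body (75 mm by 180 mm) begins 59 mm behind the grasp point.
Start: joints at [1.173, 0.491, 1.559, -0, 1.092, -0.106], TCP at [179.781, 598.603, 214.661] pointing down, gripper open.
Joint ranges: [-3.1, 3.1], [-0.84, 2.19], [0.05, 2.79], [-1.13, 4.28], [0.06, 2.93], [-2.69, 2.69]. Speed limits (rad/s): [2.22, 2.22, 2.79, 3.14, 3.14, 3.14].

### API

Orientations are given as [roll, pitch, yaw] about the fixed x, y, z axes, in that order (R = Rz(yaw) Ry(pitch) Rx(roll)).
In Python, from cell import monitor, viewer, order, env gives the robot as it stands.
- The arm moves only by the tool move_arm, never from a script. Its argument "moves" is one flat list of numbers, 4 for each row, row after row: the shift along the tool's x, y, z normalised to -1 to 1, where 1 is 0.15 m, then the turn about the tool's z normalised to -1 to 1, where 1 is pi/2 rad. A call has 1 to 10 rows; each row shifts and turns the commanded pose from where the row before left it, along the tool's axes as they then stand; what a row does not reach is not made up. A row lasts 1/8 s, in which the tool goes at most 62.5 mm and 10.7 degrees, less where a joint would pass 70% of its speed; a pose out of reach is approached as far as the arm can. A call with a number of a shift or a turn outside -1 to 1 is refused whole. A call with a gripper value outside its range is refused whole. "claw" is the finger opening in mm, from 0 to 95.1, set as the call begins (left out, the last holds). The fingers move at their own pace and stop on an object; the grip force is fixed at half the most. Time passes only in rows, so rows that do not move let the fingers close. It gives the time, the measured TCP pose, the force, the opening and the grip force at its end, in the units of the state.
- monitor.state(): the state, without advancing time (a new reading comes with each control period).
- viewer.read_camera(name): name is "scene" or "top" or "wrist"; returns the picture (480x640x3 uint8, red, green, blue); there is no depth.
- viewer.camera_info(name): a dict with "K" (3x3 intrinsics, pixels), "camera_from_world" (4x4, takes a point from world to camera coordinates). Camera axes: x right, y down, z forward; pixel columns grow to the right and rows downward; lengths in mm; the calibration is good to about 2 mm. A picture is of the moment at which its call begins: read the wrist's pose just before it. camera_info takes no time and is no camera call; for the wrist camera it gives the pose at the moment of the call.
- order.job_done(): hands the job in; it is judged then, once.
The state is a dict: "t": time; "joints": joint angles; "qvel": joint speeds; "tau": joint torques, N m; "eef_pos": TCP position; "tcp_rot": TCP orientation; "ft_force": force on the tool from outside, world axes, zero at the start; "moment": the same for the moment, N m; "opening": opening from 0.0 (shut) to 1.0 (fully open); "grip_force": force on a finger pad.
Only numpy, scipy, OpenCV 4.12 (cv2) and the standard library are available. Lean on these libraries where they do the work, as an engineer would, in place of code of your own. Each camera call takes 0.05 s, during which the arm holds its last target. There are 200 camera calls.

### The job

The lesson is over, so the craft knives must be locked away: swing the chest's lid fully shut, then push the wing of its fastener down and turn it clockwise about a quarter turn until the fastener pops back up into its locked notch, and let go. Feel for the notch and work gently: do not lean hard on the lid or wrench the wing once it has locked, and leave the jars, tape, tub and brush pot round the chest where they stand.

Things in the scene. Friction and masses are not known exactly. Their poses are not given: they have to be found in the camera images.
- chest: Blue metal chest fixed to the table, 180 mm (x) by 160 mm (y) by 100 mm high. Origin: centre of its underside, on the table. Its +x points to the hinge side (far from the robot), z up. Its lid is a bare metal plate, 6 mm thick, 173 mm from hinge to free edge and 156 mm wide.
- lid (a joint): Angle of the lid, rad: 0 = shut flat (lid top 106 mm above the table), grows as the free edge (on the robot's side) swings up. Starts half open at 0.6 to 1.1. The hinge is stiff (about 0.35 N m), so the lid stays where it is left; pushing it down near the free edge takes about 2 to 8 N. Keep pushes on it under 30 N.
- hinge_line (a point): Middle of the lid's hinge line, 100 mm above the table, 85 mm along the chest's +x from its centre. The hinge runs along the chest's y. The underside of the lid turns about this line.
- lid_edge (a point): Middle of the lid's free edge, on the outer (top) face, 173 mm from the hinge line. Moves with the lid.
- wing_grip (a point): Middle of the fastener's black wing handle, on its turning axis. The wing is an upright bar 40 mm long, 8 mm thick, 24 mm tall (12 mm above and below this point) on a round neck 18 mm across. The axis stands square on the lid, 120 mm from the hinge line, midway across. Lid shut and wing up: this point is 24 mm above the lid's top. Site x runs along the wing, z along the axis away from the lid.
- stud (a joint): Depth of the wing and its stud below the spring-up position, m: 0 up, 0.011 bottomed. The spring lifts with 7 N plus 0.9 N per mm. Pushed 0.0085 or more (15 N), the cross bar at its foot clears a slot and can turn; past 55 degrees it rides under a plate at 0.0085 until the locked notch, where the spring lifts it to 0.0045, if the fingers' grip is loose enough to let the wing slide up.
- wing (a joint): Turn of the wing, rad, clockwise from above. 0 to 0.05 at the start: the wing lies along the chest's x and its cross bar fits the slot (to about 0.15 rad). The locked notch is roughly a quarter turn on, anywhere from 1.09 to 1.75, not measured; the bar pops in only within 0.1 rad of it, then the notch's walls stop it both ways. Free turning takes under 0.2 N m; squeeze the wing with 50 N at most.
- jar_tall: Loose paint jar, 52 mm across, 85 mm tall, left of the chest. Leave alone. Origin: centre of the underside.
- jar_low: Loose paint jar, 60 mm across, 60 mm tall, left of the chest. Leave alone. Origin: centre of the underside.
- tape_roll: Loose roll lying flat, 84 mm across, 24 mm tall, right of the chest. Leave alone. Origin: centre of the underside.
- paint_tub: Loose paint tub, 68 mm across, 75 mm tall, right of the chest. Leave alone. Origin: centre of the underside.
- brush_pot: Loose white pot with brushes, 72 mm across, about 190 mm tall over the brushes, to the right of the chest. Leave alone. Origin: centre of the underside.
There are look-alikes about, which are no part of the job. What is shaped like the chest but red is not meant.

How it is judged (in metres and radians):
On the way, in this order (a step that is already met when the one before it is completed fails the run):
1. the lid is shut (value of joint lid below 0.03 rad and value of joint wing below 0.4 rad), for 0.2 s.
2. the wing is pushed down and turned under the plate (value of joint lid below 0.03 rad and value of joint stud above 0.0065 m and value of joint wing above 0.7 rad), for 0.1 s.
At the end, for the whole second after the job is handed in: The lid is shut (within 0.03 rad), the wing is at rest about a quarter turn on (0.95 to 1.9 rad) and has risen into its notch (3 to 6 mm down, neither riding under the plate at 8.5 mm nor right up) (value of joint lid below 0.03 rad and value of joint wing between 0.95 and 1.9 rad and value of joint stud between 0.003 and 0.006 m and velocity of joint wing between -0.05 and 0.05 rad/s); the robot touches nothing.
It fails at once if the robot presses on the lid with more than 35 N (contact force between any of the arm, the fingers and lid_c0 above 35 N).
It fails at once if the wing is wrenched or crushed: the fingers bear on it with more than 140 N (contact force between the fingers and wing_c1 above 140 N).
It fails at once if a jar, the tape roll, the tub or the brush pot is shifted by more than 30 mm (distance of any of jar_tall, jar_low, tape_roll, paint_tub, brush_pot from where it was at the start of the episode above 0.03 m).
It also fails if it takes over 70 s, if anything falls off the work surface, if the arm or the gripper's body presses on something with over 40 N, if the wrist force passes 120 N, or if a joint passes its speed limit or range.

## Working session

There is one attempt and no reset: what is moved stays moved. The work goes in short steps, Python scripts to look and compute and a tool call to move; the robot and the scene stay as the last step left them, time stands still between calls to the robot, and variables do not carry over. Pictures are saved under pics/ and viewed, at most 10 in all, crops included, and the job is handed in when it is done.

Besides the shell and the picture viewer there is one more tool, called as a command line: name --argument value ..., lists and objects as JSON in quotes. move_arm: Moves the arm, as the interface text tells. Scaled input: -1 to 1 covers 0.15 m each way for a shift and pi/2 rad each way for a turn. Its arguments: {"type":"object","properties":{"moves":{"type":"array"},"claw":{"type":"number"}},"required":["moves"]}

```bash
mkdir -p pics
python3 - <<'E'
from cell import monitor,viewer
import cv2,json
s=monitor.state();print({k:s[k] for k in('t','eef_pos','tcp_rot','ft_force','opening')})
for n in('scene','top'):
    cv2.imwrite(f'pics/{n}0.png',viewer.read_camera(n)[:,:,::-1]);i=viewer.camera_info(n);print(n,i['K'],i['camera_from_world'])
E
```

```text
{'t': 0.0, 'eef_pos': array([179.67853756, 598.36541949, 214.04616689]), 'tcp_rot': array([-3.14046229e+00, -1.11945708e-04,  2.84980779e+00]), 'ft_force': array([ 0.67725148, -0.09174508, -0.30915526]), 'opening': 0.9994440308274631}
scene [[624.15539925   0.         321.68814602]
 [  0.         624.15539925 243.36241774]
 [  0.           0.           1.        ]] [[ 9.92337163e-01 -1.23465744e-01 -4.81304056e-03 -5.13424548e+02]
 [-7.73424638e-02 -5.90306993e-01 -8.03464870e-01  8.79614992e+01]
 [ 9.63592165e-02  7.97680302e-01 -5.95332712e-01  1.79448139e+03]
 [ 0.00000000e+00  0.00000000e+00  0.00000000e+00  1.00000000e+00]]
top [[438.36228819   0.         316.86827232]
 [  0.         438.36228819 242.05394597]
 [  0.           0.           1.        ]] [[-2.23743003e-02 -9.99736885e-01  5.05477376e-03 -9.88221265e+01]
 [-9.90095631e-01  2.14570169e-02 -1.38745224e-01  5.11562566e+02]
 [ 1.38600257e-01 -8.10903672e-03 -9.90315209e-01  1.01904229e+03]
 [ 0.00000000e+00  0.00000000e+00  0.00000000e+00  1.00000000e+00]]
```

View pics/top0.png

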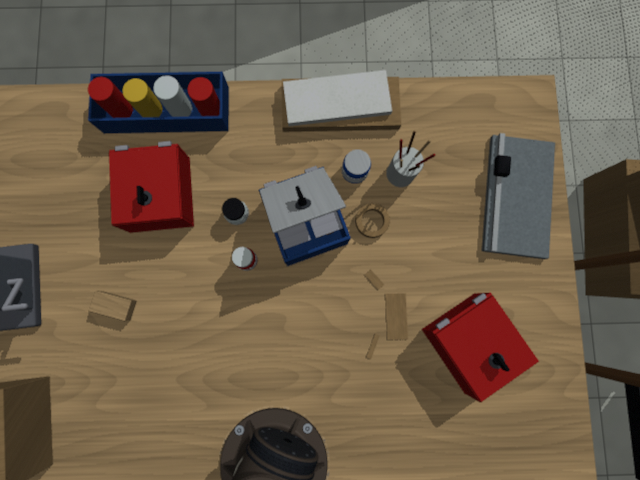

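View pics/scene0.png

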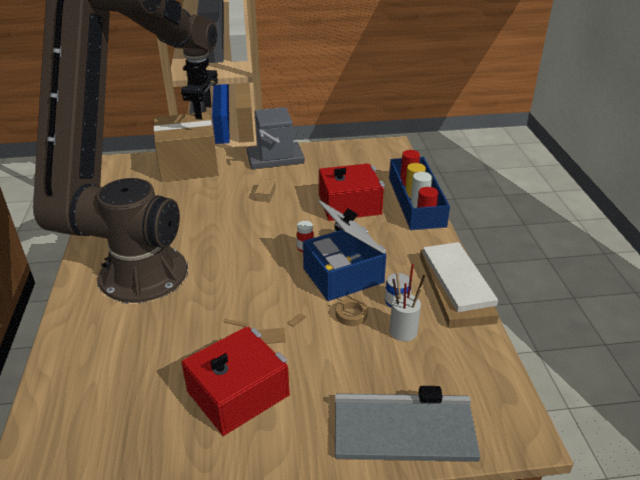

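The top view shows the blue chest near (305,215) with its lid half open and the wing near (302,200). In the scene view the chest is near (345,260). I'll enlarge crops of both so I can pick corners.

Run:
```python
import cv2,numpy as np
a=cv2.imread('pics/top0.png')[160:270,250:360];b=cv2.imread('pics/scene0.png')[195:305,295:405]
def g(c,x0,y0):
    c=cv2.resize(c,None,fx=5,fy=5,interpolation=cv2.INTER_CUBIC);c=cv2.convertScaleAbs(c,alpha=1.3,beta=20)[:, :400+150]
    for k in range(0,110,10):
        cv2.putText(c,str(x0+k),(k*5,10),0,.35,(0,255,255));cv2.putText(c,str(y0+k),(0,k*5+4),0,.35,(0,255,255))
        cv2.line(c,(k*5,12),(k*5,18),(0,255,255));cv2.line(c,(25,k*5),(31,k*5),(0,255,255))
    return c
cv2.imwrite('pics/c1.png',g(a,250,160));cv2.imwrite('pics/c2.png',g(b,295,195))
```

```text
(no output)
```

View pics/c1.png

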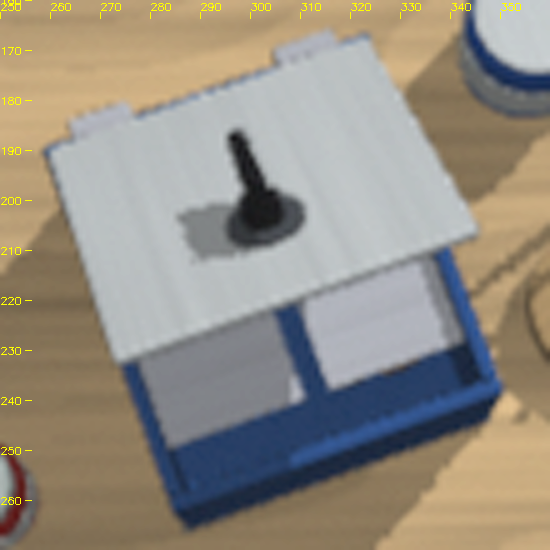

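View pics/c2.png

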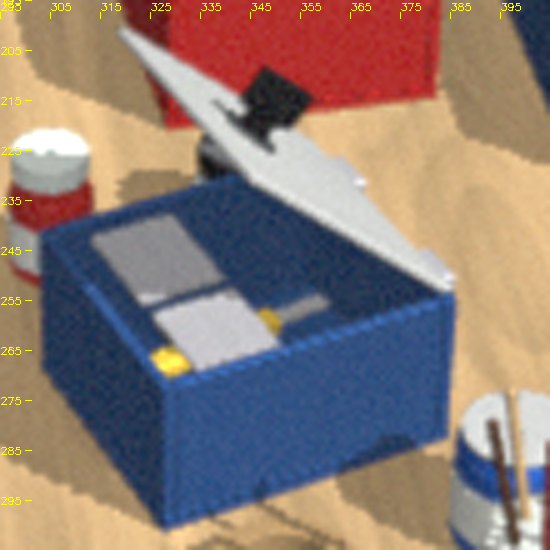

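```bash
cat > fit.py <<'E'
import numpy as np
from scipy.optimize import least_squares
from cell import viewer
C={n:viewer.camera_info(n) for n in('top','scene')}
def proj(n,p):
    c=np.asarray(C[n]['camera_from_world'])@np.append(p,1);q=np.asarray(C[n]['K'])@c[:3];return q[:2]/q[2]
def pt(P,l):
    x,y,w,a=P;k,*v=l
    if k=='l': # r from hinge, y across, h above underside
        r,yy,h=v;v=[85-r*np.cos(a)+h*np.sin(a),yy,100+r*np.sin(a)+h*np.cos(a)]
    c,s=np.cos(w),np.sin(w);return np.array([x+c*v[0]-s*v[1],y+s*v[0]+c*v[1],v[2]])
M=[('top',('l',173,-78,6),345.6,206.6),('top',('l',173,78,6),274,232.4),('top',('l',0,78,6),259,190.4),('top',('l',0,-78,6),324,167.6),
('top',('c',-90,-80,100),350,236.5),('top',('c',-90,80,100),286,262),
('scene',('c',-90,-80,100),328,271),('scene',('c',-90,-80,0),328,300.6),('scene',('c',-90,80,100),303.4,242),('scene',('c',-90,80,0),303.6,269),('scene',('c',90,-80,100),385.6,253.6),('scene',('c',90,-80,0),384.6,282.4)]
if __name__=='__main__':
    f=lambda P:np.concatenate([proj(n,pt(P,l))-[u,v] for n,l,u,v in M])
    r=least_squares(f,[620,0,.3,.8],x_scale=[10,10,.1,.1],loss='soft_l1');P=r.x
    print(P.round(3));print(f(P).reshape(-1,2).round(1).tolist())
    for h in(('l',173,0,6),('l',120,0,30),('l',0,0,0)):print(h,pt(P,h).round(1),[proj(n,pt(P,h)).round(1) for n in C])
    Q=P.copy();Q[3]=0
    for h in(('l',173,0,6),('l',120,0,30)):print('shut',pt(Q,h).round(1))
E
python3 fit.py
```

```text
[ 5.68478e+02 -8.21840e+01  3.41000e-01  7.18000e-01]
[[0.8, -0.6], [-0.6, 0.8], [-0.5, -1.9], [-1.7, -2.5], [1.3, 0.4], [-1.1, -0.1], [-0.3, 2.5], [-0.3, 1.4], [-1.7, -0.8], [-1.0, 0.0], [1.0, 0.9], [-0.0, 0.2]]
('l', 173, 0, 6) [529.5 -96.  218.3] [array([310.1, 219.5]), array([330.4, 216. ])]
('l', 120, 0, 30) [582.  -77.4 201.5] [array([300.6, 196.2]), array([348.9, 215.9])]
('l', 0, 0, 0) [648.6 -53.8 100. ] [array([291.2, 178.9]), array([370.2, 239.5])]
shut [ 485.5 -111.6  106. ]
shut [535.5 -93.9 130. ]
```

move_arm --moves '[0, 0, -0.4, 0, 0, 0, -0.4, 0, -0.25, -0.25, 0, 0, -0.25, -0.25, 0, 0, -0.25, -0.25, 0, 0, -0.25, -0.25, 0, 0, -0.25, -0.25, 0, 0, -0.25, -0.25, 0, 0, -0.25, -0.25, 0, 0, -0.25, -0.25, 0, 0]' --claw 0

```text
t: 1.35
eef_pos: [381.2, 223.4, 334.6]
tcp_rot: [3.142, -0.0, 2.85]
ft_force: [0.7, 1.0, -1.3]
opening: 0.027
grip_force: 0.0
```

```bash
cat > go.py <<'E'
import sys,numpy as np
from cell import monitor
from scipy.spatial.transform import Rotation as R
# usage: go.py P(x y yaw a) kind v1 v2 v3 extra_yaw -> normalised tool-frame shift, turn
from fit import pt
P=np.array([568.5,-82.2,.341,float(sys.argv[1])]) ; 
s=monitor.state();t=pt(P,(sys.argv[2],*map(float,sys.argv[3:6])))
yaw=float(sys.argv[6]) if len(sys.argv)>6 else -2.80
Ro=R.from_euler('xyz',s['tcp_rot']);d=Ro.inv().apply(t-s['eef_pos'])/150
print('t',s['t'],'at',s['eef_pos'].round(1),s['tcp_rot'].round(3),'q',s['joints'].round(2),'F',s['ft_force'].round(1),'open',s['opening'])
dy=(yaw-s['tcp_rot'][2]+np.pi)%(2*np.pi)-np.pi
print('target',t.round(1),'shift',d.round(3),'turn',round(-dy/(np.pi/2),3))
E
python3 go.py .718 l 155 40 60
```

```text
t 1.35 at [381.2 223.4 334.6] [ 3.142 -0.     2.85 ] q [ 0.38  0.11  1.79  0.    1.24 -0.9 ] F [ 0.7  1.  -1.3] open 0.027351799389291498
target [562.4 -41.9 247.2] shift [-1.665 -1.347  0.583] turn -0.403
```

move_arm --moves '[-0.246, -0.248, 0, 0, -0.246, -0.248, 0, 0, -0.246, -0.248, 0, 0, -0.246, -0.248, 0, 0, -0.246, -0.248, 0, 0, -0.246, -0.248, 0, 0, 0, 0, 0.15, -0.1, 0, 0, 0.15, -0.1, 0, 0, 0.15, -0.1, 0, 0, 0.15, -0.1]'

```text
t: 2.6
eef_pos: [528.4, -52.5, 243.6]
tcp_rot: [3.141, -0.0, -2.8]
ft_force: [-0.1, -0.1, -0.1]
opening: 0.008
grip_force: 0.0
```

```bash
python3 go.py .718 l 155 40 6
```

```text
t 2.6 at [528.4 -52.5 243.6] [ 3.141 -0.    -2.8  ] q [-0.22  0.33  1.75  0.    1.07 -2.14] F [-0.1 -0.1 -0.1] open 0.007913515773241422
target [528.9 -53.8 206.5] shift [-0.    -0.009  0.248] turn 0.0
```

move_arm --moves '[0, 0, 0.12, 0, 0, 0, 0.06, 0, 0, 0, 0.06, 0, 0.04, 0, 0.06, 0, 0.048, 0, 0.06, 0, 0.042, 0, 0.06, 0, 0.036, 0, 0.06, 0, 0.03, 0, 0.06, 0]'

```text
t: 3.6
eef_pos: [500.5, -62.3, 163.1]
tcp_rot: [3.142, 0.0, -2.805]
ft_force: [0.5, 0.1, 0.6]
opening: 0.004
grip_force: 0.2
```

```bash
python3 go.py 0 l 155 40 6
python3 - <<'E'
from cell import viewer
import cv2
im=viewer.read_camera('scene')[150:310,260:440,::-1]
cv2.imwrite('pics/s1.png',cv2.resize(im,None,fx=3,fy=3))
E
```

```text
t 3.6 at [500.5 -62.3 163.1] [ 3.142  0.    -2.805] q [-0.25  0.39  1.91  0.    0.84 -2.16] F [0.5 0.1 0.6] open 0.003614129757277796
target [489.2 -67.9 106. ] shift [ 0.084 -0.01   0.38 ] turn -0.003
```

View pics/s1.png

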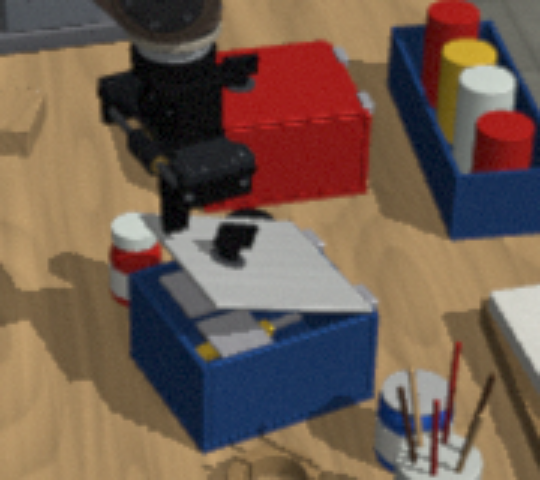

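The lid has come down to about 0.4 rad, with the fingertip on its left half near the free edge and clear of the wing. Keep pushing.

move_arm --moves '[0.022, 0, 0.06, 0, 0.02, 0, 0.06, 0, 0.016, 0, 0.06, 0, 0.012, 0, 0.06, 0, 0.008, 0, 0.05, 0, 0.004, 0, 0.04, 0]'

```text
t: 4.4
eef_pos: [489.2, -66.3, 113.6]
tcp_rot: [3.141, -0.0, -2.805]
ft_force: [-0.2, -0.0, 1.4]
opening: 0.008
grip_force: 0.1
```

move_arm --moves '[0, 0, 0.013, 0, 0, 0, 0.013, 0, 0, 0, 0.01, 0, 0, 0, 0.007, 0]'

```text
t: 4.9
eef_pos: [489.3, -66.2, 107.7]
tcp_rot: [-3.142, 0.0, -2.805]
ft_force: [0.1, -0.3, 0.4]
opening: 0.001
grip_force: 0.1
```

move_arm --moves '[0, 0, 0.006, 0, 0, 0, 0.004, 0, 0, 0, 0, 0]'

```text
t: 5.28
eef_pos: [489.3, -66.2, 106.3]
tcp_rot: [-3.142, 0.0, -2.805]
ft_force: [0.0, -0.2, 2.1]
opening: 0.003
grip_force: 1.1
```

move_arm --moves '[0, 0, 0.004, 0, 0, 0, 0.003, 0, 0, 0, 0, 0]'

```text
t: 5.65
eef_pos: [489.3, -66.2, 106.1]
tcp_rot: [-3.141, 0.001, -2.805]
ft_force: [-4.8, 0.5, 15.9]
opening: 0.005
grip_force: 8.0
```

move_arm --moves '[0, 0, -0.1, 0, 0, 0, -0.3, 0, 0, 0, -0.3, 0, 0, 0, -0.3, 0, -0.17, -0.14, 0, 0, -0.17, -0.13, 0, 0, 0, 0, 0, 0, 0, 0, 0, 0]' --claw 50

```text
t: 6.65
eef_pos: [550.0, -87.4, 254.7]
tcp_rot: [3.141, -0.001, -2.805]
ft_force: [0.2, 0.6, 0.2]
opening: 0.526
grip_force: 0.0
```

```bash
python3 go.py 0 l 120 0 42
python3 - <<'E'
from cell import viewer
import cv2
cv2.imwrite('pics/w1.png',viewer.read_camera('wrist')[:,:,::-1]);i=viewer.camera_info('wrist');print(i)
im=viewer.read_camera('top');cv2.imwrite('pics/t1.png',cv2.resize(im[150:270,240:390,::-1],None,fx=4,fy=4))
E
```

```text
t 6.65 at [550.  -87.4 254.7] [ 3.141e+00 -1.000e-03 -2.805e+00] q [-0.28  0.35  1.67  0.    1.11 -2.18] F [0.2 0.6 0.2] open 0.5259087168115741
target [535.5 -93.9 142. ] shift [ 0.105 -0.01   0.751] turn -0.003
{'K': array([[337.94961   ,   0.        , 316.21437095],
       [  0.        , 337.94961   , 234.40008871],
       [  0.        ,   0.        ,   1.        ]]), 'camera_from_world': array([[-3.30437919e-01,  9.43827122e-01,  1.07006179e-03,
         2.65225821e+02],
       [ 9.00996260e-01,  3.15104583e-01,  2.98185919e-01,
        -5.14531033e+02],
       [ 2.81098776e-01,  9.94960561e-02, -9.54507209e-01,
         2.84601506e+02],
       [ 0.00000000e+00,  0.00000000e+00,  0.00000000e+00,
         1.00000000e+00]])}
```

View pics/w1.png

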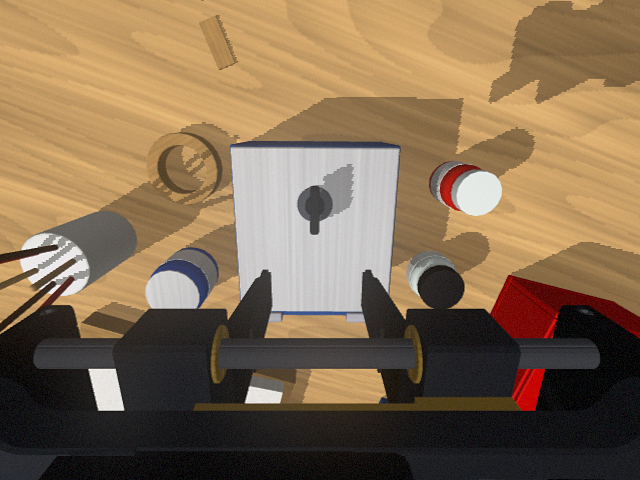

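The lid is flat shut. Its front corners are at (232,147) and (399,147). The wing bar runs from (314,187) to (314,234), in line with the chest's x. Next I'll convert these to positions.

```bash
python3 - <<'E'
from cell import viewer
import numpy as np
i=viewer.camera_info('wrist');K=i['K'];T=i['camera_from_world']
def ray(u,v,z):
    d=T[:3,:3].T@np.linalg.solve(K,[u,v,1]);o=-T[:3,:3].T@T[:3,3];return (o+d*(z-o[2])/d[2])
a,b,c,d=[ray(*p,106) for p in((232,147),(399,147),(240,312),(393,312))]
print(a.round(1),b.round(1),np.linalg.norm(a-b),(((a+b)/2)).round(1))
m=(a+b)/2;n=(c+d)/2;print('yaw',np.arctan2(*(n-m)[1::-1]),np.linalg.norm(n-m), 'axis', (m+(n-m)/np.linalg.norm(n-m)*53).round(1))
e,f=ray(314.5,185.5,142),ray(314.5,234.5,142);print(e.round(1),f.round(1),np.linalg.norm(e-f),((e+f)/2).round(1),np.arctan2(*(f-e)[1::-1]))
p=T@np.array([535.5,-93.9,142,1]);q=K@p[:3];print('pred wing top',q/q[2])
E
python3 go.py 0 l 120 0 42
```

```text
[ 511.7 -183.7  106. ] [461.2 -39.5 106. ] 152.78487756717223 [ 486.4 -111.6  106. ]
yaw 0.3424366274968008 170.40503735413316 axis [536.3 -93.8 106. ]
[ 514.6 -102.6  142. ] [555.3 -88.4 142. ] 43.093031972880276 [534.9 -95.5 142. ] 0.3352887889787221
pred wing top [316.04309495 211.78521219   1.        ]
t 6.75 at [550.  -87.3 255.1] [ 3.141 -0.    -2.805] q [-0.28  0.35  1.67  0.    1.11 -2.18] F [-0.1  0.2  0.6] open 0.5254599639944078
target [535.5 -93.9 142. ] shift [ 0.106 -0.01   0.754] turn -0.003
```

move_arm --moves '[0.106, -0.012, 0, 0, 0, 0, 0.25, 0, 0, 0, 0.25, 0, 0, 0, 0.2, 0, 0, 0, 0.1, 0, 0, 0, 0.06, 0, 0, 0, 0.033, 0, 0, 0, 0, 0]' --claw 40

```text
t: 7.75
eef_pos: [536.5, -94.6, 121.5]
tcp_rot: [-3.141, 0.001, -2.805]
ft_force: [-0.2, -0.2, 0.0]
opening: 0.422
grip_force: 0.0
```

move_arm --moves '[0, 0, 0, 0, 0, 0, 0, 0, 0, 0, 0, 0, 0, 0, 0, 0, 0, 0, 0, 0, 0, 0, 0, 0]' --claw 4

```text
t: 8.5
eef_pos: [536.2, -94.1, 121.3]
tcp_rot: [3.141, -0.0, -2.805]
ft_force: [-1.3, 5.6, 4.5]
opening: 0.082
grip_force: 30.0
```

move_arm --moves '[0, 0, 0.013, 0, 0, 0, 0.013, 0, 0, 0, 0.013, 0, 0, 0, 0, 0]'

```text
t: 9.0
eef_pos: [536.3, -94.1, 115.9]
tcp_rot: [3.141, 0.0, -2.805]
ft_force: [-3.9, 5.7, 11.0]
opening: 0.079
grip_force: 30.0
```

move_arm --moves '[0, 0, 0.012, 0, 0, 0, 0.008, 0, 0, 0, 0.006, 0, 0, 0, 0, 0]'

```text
t: 9.5
eef_pos: [536.3, -94.1, 112.3]
tcp_rot: [3.141, 0.0, -2.805]
ft_force: [-5.2, 5.4, 14.9]
opening: 0.082
grip_force: 30.0
```

move_arm --moves '[0, 0, 0.006, 0, 0, 0, 0, 0, 0, 0, 0, 0.04, 0, 0, 0, 0.04, 0, 0, 0, 0.04, 0, 0, 0, 0.04, 0, 0, 0, 0, 0]'

```text
invalid input at $.moves: expected a multiple of 4 numbers
```

```bash
cat > s.py <<'E'
from cell import monitor
s=monitor.state();print(s['t'],s['eef_pos'].round(1),s['tcp_rot'].round(3),'F',s['ft_force'].round(1),'M',s['moment'].round(2),s['opening']*95.1,s['grip_force'],'turned',round((-2.805-s['tcp_rot'][2]),3))
E
python3 s.py
```

```text
9.5 [536.3 -94.1 112.3] [ 3.141  0.    -2.805] F [-5.2  5.4 14.9] M [ 1.27  0.88 -0.05] 7.777947177821163 30.005979537963867 turned 0.0
```

move_arm --moves '[0, 0, 0.006, 0, 0, 0, 0, 0, 0, 0, 0, 0.04, 0, 0, 0, 0.04, 0, 0, 0, 0.04, 0, 0, 0, 0.04, 0, 0, 0, 0]'

```text
t: 10.38
eef_pos: [536.3, -94.4, 111.6]
tcp_rot: [3.142, 0.001, -3.057]
ft_force: [-3.7, 4.9, 14.7]
opening: 0.081
grip_force: 30.0
```

```bash
python3 s.py
```

```text
10.375 [536.3 -94.4 111.6] [ 3.142e+00  1.000e-03 -3.057e+00] F [-3.7  4.9 14.7] M [1.   0.93 0.  ] 7.734652122755819 30.004915595054626 turned 0.252
```

move_arm --moves '[0, 0, 0, 0.057, 0, 0, 0, 0.057, 0, 0, 0, 0.057, 0, 0, 0, 0.057, 0, 0, 0, 0.057, 0, 0, 0, 0.057, 0, 0, 0, 0.057, 0, 0, 0, 0.057, 0, 0, 0, 0, 0, 0, 0, 0]'

```text
t: 11.62
eef_pos: [536.2, -94.8, 111.5]
tcp_rot: [-3.141, 0.0, 2.511]
ft_force: [-6.1, 0.5, 14.7]
opening: 0.085
grip_force: 30.0
```

```bash
python3 s.py
```

```text
11.625 [536.2 -94.8 111.5] [-3.141  0.     2.511] F [-6.1  0.5 14.7] M [ 0.15  1.22 -0.02] 8.11020852101671 30.002233386039734 turned -5.316
```

move_arm --moves '[0, 0, 0, 0.06, 0, 0, 0, 0, 0, 0, 0, 0]'

```text
t: 12.0
eef_pos: [536.2, -94.9, 111.6]
tcp_rot: [-3.141, 0.001, 2.416]
ft_force: [-5.9, 0.6, 15.3]
opening: 0.081
grip_force: 30.0
```

move_arm --moves '[0, 0, 0, 0, 0, 0, 0, 0, 0, 0, 0, 0]' --claw 10

```text
t: 12.38
eef_pos: [536.4, -94.7, 110.3]
tcp_rot: [-3.142, -0.0, 2.416]
ft_force: [-0.4, 0.5, 0.4]
opening: 0.105
grip_force: 0.0
```

```bash
python3 s.py
```

```text
12.375 [536.4 -94.7 110.3] [-3.142 -0.     2.416] F [-0.4  0.5  0.4] M [-0.11 -0.04  0.01] 10.021530914568274 0.0 turned -5.221
```

move_arm --moves '[0, 0, 0, 0.03, 0, 0, 0, 0.03, 0, 0, 0, 0.03, 0, 0, 0, 0]'

```text
t: 12.88
eef_pos: [536.3, -94.9, 110.4]
tcp_rot: [-3.141, 0.0, 2.275]
ft_force: [-0.5, -4.2, -1.0]
opening: 0.106
grip_force: 3.1
```

```bash
python3 s.py
```

```text
12.875 [536.3 -94.9 110.4] [-3.141  0.     2.275] F [-0.5 -4.2 -1. ] M [-0.69  0.15  0.03] 10.11215541230603 3.1011339047108777 turned -5.08
```

move_arm --moves '[0, 0, 0, 0.02, 0, 0, 0, 0.02, 0, 0, 0, 0]'

```text
t: 13.25
eef_pos: [536.3, -94.9, 110.4]
tcp_rot: [-3.141, 0.0, 2.211]
ft_force: [-0.7, -5.5, -1.1]
opening: 0.11
grip_force: 5.7
```

```bash
python3 s.py
```

```text
13.25 [536.3 -94.9 110.4] [-3.141  0.     2.211] F [-0.7 -5.5 -1.1] M [-0.99  0.28  0.13] 10.422428348921985 5.655596239375882 turned -5.016
```

move_arm --moves '[0, 0, 0, 0.02, 0, 0, 0, 0.02, 0, 0, 0, 0]'

```text
t: 13.62
eef_pos: [536.2, -94.9, 110.3]
tcp_rot: [-3.141, 0.0, 2.148]
ft_force: [-2.5, -6.0, -1.9]
opening: 0.107
grip_force: 4.9
```

```bash
python3 s.py
```

```text
13.625 [536.2 -94.9 110.3] [-3.141  0.     2.148] F [-2.5 -6.  -1.9] M [-1.09  0.34  0.15] 10.144156716416777 4.8722989816451445 turned -4.953
```

move_arm --moves '[0, 0, 0, 0.02, 0, 0, 0, 0.02, 0, 0, 0, 0]'

```text
t: 14.0
eef_pos: [536.2, -94.9, 110.3]
tcp_rot: [-3.141, 0.0, 2.085]
ft_force: [-1.6, -5.8, -0.8]
opening: 0.103
grip_force: 5.0
```

```bash
python3 s.py
```

```text
14.0 [536.2 -94.9 110.3] [-3.141  0.     2.085] F [-1.6 -5.8 -0.8] M [-1.15  0.39  0.13] 9.748560315571881 4.955926432739943 turned -4.89
```

move_arm --moves '[0, 0, 0, 0.02, 0, 0, 0, 0.02, 0, 0, 0, 0]'

```text
t: 14.38
eef_pos: [536.1, -95.0, 110.4]
tcp_rot: [-3.141, 0.0, 2.023]
ft_force: [-1.5, -6.8, -1.9]
opening: 0.107
grip_force: 4.6
```

```bash
python3 s.py
```

```text
14.375 [536.1 -95.  110.4] [-3.141  0.     2.023] F [-1.5 -6.8 -1.9] M [-1.21  0.4   0.09] 10.217056097009573 4.599391894298606 turned -4.828
```

move_arm --moves '[0, 0, 0, 0.02, 0, 0, 0, 0.02, 0, 0, 0, 0]'

```text
t: 14.75
eef_pos: [536.1, -94.9, 110.4]
tcp_rot: [-3.141, 0.0, 1.96]
ft_force: [-2.8, -7.5, -1.2]
opening: 0.107
grip_force: 2.8
```

```bash
python3 s.py
```

```text
14.75 [536.1 -94.9 110.4] [-3.141  0.     1.96 ] F [-2.8 -7.5 -1.2] M [-1.23  0.47  0.09] 10.173033040418007 2.7675282491873077 turned -4.765
```

move_arm --moves '[0, 0, 0, 0.02, 0, 0, 0, 0.02, 0, 0, 0, 0]'

```text
t: 15.12
eef_pos: [536.0, -95.0, 110.5]
tcp_rot: [-3.141, 0.0, 1.897]
ft_force: [-3.5, -6.5, -0.3]
opening: 0.108
grip_force: 4.1
```

```bash
python3 s.py
```

```text
15.125 [536.  -95.  110.5] [-3.141  0.     1.897] F [-3.5 -6.5 -0.3] M [-1.23  0.66  0.08] 10.313406431275506 4.092660627211444 turned -4.702
```

move_arm --moves '[0, 0, 0, 0.02, 0, 0, 0, 0.02, 0, 0, 0, 0]'

```text
t: 15.5
eef_pos: [536.1, -94.6, 110.6]
tcp_rot: [-3.141, -0.0, 1.834]
ft_force: [-4.2, -3.1, 3.1]
opening: 0.105
grip_force: 2.2
```

```bash
python3 s.py
```

```text
15.5 [536.1 -94.6 110.6] [-3.141 -0.     1.834] F [-4.2 -3.1  3.1] M [-0.68  0.68  0.02] 10.010587182588065 2.1655007859226316 turned -4.639
```

move_arm --moves '[0, 0, 0, 0.02, 0, 0, 0, 0.01, 0, 0, 0, 0]'

```text
t: 15.88
eef_pos: [536.1, -94.6, 110.6]
tcp_rot: [-3.141, -0.0, 1.787]
ft_force: [-4.2, -3.9, 3.0]
opening: 0.108
grip_force: 2.6
```

```bash
python3 s.py
```

```text
15.875 [536.1 -94.6 110.6] [-3.141 -0.     1.787] F [-4.2 -3.9  3. ] M [-0.76  0.8   0.14] 10.317921357671292 2.5519351271213964 turned -4.592
```

move_arm --moves '[0, 0, 0, 0.015, 0, 0, 0, 0.0, 0, 0, 0, 0]'

```text
t: 16.25
eef_pos: [536.0, -94.6, 110.6]
tcp_rot: [-3.141, -0.0, 1.764]
ft_force: [-4.9, -4.7, 4.0]
opening: 0.11
grip_force: 2.6
```

```bash
python3 s.py
```

```text
16.25 [536.  -94.6 110.6] [-3.141 -0.     1.764] F [-4.9 -4.7  4. ] M [-0.81  0.84  0.07] 10.446608058477526 2.5692391479969956 turned -4.569
```

move_arm --moves '[0, 0, 0, 0.02, 0, 0, 0, 0.0, 0, 0, 0, 0]'

```text
t: 16.62
eef_pos: [535.9, -94.7, 110.6]
tcp_rot: [-3.141, -0.0, 1.732]
ft_force: [-5.1, -5.5, 3.9]
opening: 0.103
grip_force: 3.2
```

```bash
python3 s.py
```

```text
16.625 [535.9 -94.7 110.6] [-3.141 -0.     1.732] F [-5.1 -5.5  3.9] M [-1.01  0.96  0.05] 9.776432857911187 3.1969831720925868 turned -4.537
```

move_arm --moves '[0, 0, 0, 0.02, 0, 0, 0, 0.0, 0, 0, 0, 0]'

```text
t: 17.0
eef_pos: [535.8, -94.8, 110.6]
tcp_rot: [-3.14, 0.0, 1.701]
ft_force: [-5.8, -5.2, 4.0]
opening: 0.103
grip_force: 9.2
```

```bash
python3 s.py
```

```text
17.0 [535.8 -94.8 110.6] [-3.14   0.     1.701] F [-5.8 -5.2  4. ] M [-1.01  1.07  0.25] 9.842179268526493 9.17490471038036 turned -4.506
```

move_arm --moves '[0, 0, 0, -0.03, 0, 0, 0, 0]'

```text
t: 17.25
eef_pos: [536.0, -94.6, 110.6]
tcp_rot: [-3.141, -0.0, 1.749]
ft_force: [-4.2, -4.4, 2.5]
opening: 0.107
grip_force: 2.7
```

move_arm --moves '[0, 0, 0, 0, 0, 0, 0, 0, 0, 0, 0, 0, 0, 0, -0.2, 0, 0, 0, -0.4, 0, 0, 0, -0.35, 0, 0, 0, 0, 0, 0, 0, 0, 0]' --claw 40

```text
t: 18.25
eef_pos: [536.0, -94.4, 252.4]
tcp_rot: [-3.141, -0.0, 1.749]
ft_force: [-0.3, 0.1, 0.4]
opening: 0.417
grip_force: 0.0
```

```bash
python3 s.py
python3 - <<'E'
from cell import viewer
import cv2
i=viewer.camera_info('wrist');print(i['camera_from_world'].tolist())
cv2.imwrite('pics/w2.png',viewer.read_camera('wrist')[:,:,::-1])
E
```

```text
18.25 [536.  -94.4 252.4] [-3.141 -0.     1.749] F [-0.3  0.1  0.4] M [-0.05  0.02 -0.  ] 39.66679449112794 0.0 turned -4.554
[[0.9841992096838027, 0.17706409309552298, 0.0004717987280106339, -511.9327654241753], [0.1689439161290532, -0.9398547614341338, 0.29686862517377705, -225.16633148231512], [0.053008196165868916, -0.2920981587512134, -0.9549182147144294, 371.9929762677005], [0.0, 0.0, 0.0, 1.0]]
```

View pics/w2.png

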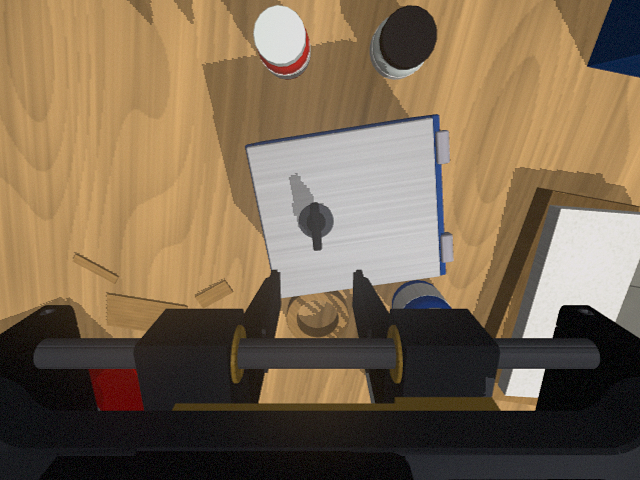

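The wing bar now runs from (314,203) to (319,250), roughly across the chest. I'll compute its angle, then probe its height with shut fingers. A top at 137.5 mm means it's in the notch, and 133.5 mm means it's still under the plate.

Run:
```python
from cell import viewer
import numpy as np,cv2
i=viewer.camera_info('wrist');K=i['K'];T=i['camera_from_world']
def ray(p,z):
    d=T[:3,:3].T@np.linalg.solve(K,[*p,1]);o=-T[:3,:3].T@T[:3,3];return (o+d*(z-o[2])/d[2])
im=cv2.imread('pics/w2.png')[198:254,295:340].max(2);m=np.argwhere(im<45)[:,::-1].astype(float)
# dark bar, centreline fit below the neck
c=[(295+m[m[:,1]==r][:,0].mean(),198+r,(m[:,1]==r).sum()) for r in range(56) if (m[:,1]==r).any()]
print([tuple(np.round(x,1)) for x in c][::3])
for s in (((314.5,203),(318.5,249)),):
    e,f=[ray(p,137) for p in s];print(e,f,np.linalg.norm(e-f),'turn',.341-np.arctan2(*(e-f)[1::-1])%np.pi+np.pi)
```

```text
[]
[531.25802578 -71.88154379 137.        ] [ 542.1297222  -112.46506965  137.        ] 42.01447791766584 turn 1.6500573244348355
```

move_arm --moves '[0, 0, 0, 0, 0, 0, 0, 0, 0, 0, 0, 0, 0, 0, 0.3, 0, 0, 0, 0.25, 0, 0, 0, 0.12, 0, 0, 0, 0, 0]' --claw 0

```text
t: 19.18
eef_pos: [535.9, -94.5, 151.4]
tcp_rot: [-3.139, -0.001, 1.749]
ft_force: [-0.6, 0.2, 0.5]
opening: 0.004
grip_force: 0.0
```

move_arm --moves '[0, 0, 0.04, 0, 0, 0, 0.025, 0, 0, 0, 0.015, 0, 0, 0, 0, 0]'

```text
t: 19.68
eef_pos: [536.4, -94.6, 140.6]
tcp_rot: [3.141, -0.0, 1.749]
ft_force: [-0.1, 0.6, -0.1]
opening: 0.003
grip_force: 0.0
```

move_arm --moves '[0, 0, 0.007, 0, 0, 0, 0, 0]'

```text
t: 19.92
eef_pos: [536.4, -94.6, 139.5]
tcp_rot: [3.142, -0.0, 1.749]
ft_force: [-0.4, -0.1, -1.5]
opening: 0.003
grip_force: 0.0
```

move_arm --moves '[0, 0, 0.007, 0, 0, 0, 0, 0]'

```text
t: 20.18
eef_pos: [536.3, -94.5, 138.4]
tcp_rot: [-3.142, -0.0, 1.749]
ft_force: [0.2, 0.5, 0.2]
opening: 0.003
grip_force: 0.0
```

move_arm --moves '[0, 0, 0.006, 0, 0, 0, 0, 0]'

```text
t: 20.42
eef_pos: [536.5, -94.6, 137.8]
tcp_rot: [3.141, 0.0, 1.749]
ft_force: [-0.7, 0.7, 5.0]
opening: 0.007
grip_force: 2.1
```

move_arm --moves '[0, 0, 0.004, 0, 0, 0, 0, 0]'

```text
t: 20.68
eef_pos: [536.6, -94.6, 137.7]
tcp_rot: [3.141, 0.0, 1.749]
ft_force: [-2.0, 0.9, 9.9]
opening: 0.003
grip_force: 4.8
```

I felt contact at 137.7 mm, so the wing is up in its notch. Retract and hand in.

move_arm --moves '[0, 0, -0.05, 0, 0, 0, -0.3, 0, 0, 0, -0.3, 0, 0, 0, -0.3, 0, 0, 0, 0, 0, 0, 0, 0, 0]'

```text
t: 21.42
eef_pos: [536.0, -94.5, 278.8]
tcp_rot: [-3.141, -0.0, 1.749]
ft_force: [0.7, -0.5, -0.8]
opening: 0.005
grip_force: 0.0
```

```bash
python3 s.py; python3 -c "
from cell import order
print(order.job_done())"
```

```text
21.425 [536.  -94.5 278.8] [-3.141 -0.     1.749] F [ 0.7 -0.5 -0.8] M [-0.05  0.08 -0.01] 0.5040343122311746 0.0 turned -4.554
the job is handed in; nothing more can be done
None
```

The lid is shut, the wing is turned about 1.65 rad clockwise and sits up in its locked notch (its top felt at 137.7 mm, about 4.5 mm down), and the arm is clear; I handed the job in at 21.4 s, with no verdict returned.

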